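Zero a dough sheeter by feel and open its rolls exactly two turns

ROBOT

A 6-joint arm with a two-finger parallel gripper is mounted at the origin on a cart in front of the work surface, level with it; the furniture and walls round the work are solid. World frame = base frame: x ahead of the robot, y to its left, z up, the work surface at z = 0. Lengths are in m, angles in rad, forces in N, time in s.
With the tool pointing down it reaches from about 0.325 to 0.775 m from the base axis. Payload 5.5 kg.
Tool frame: the origin (TCP) lies between the finger pads; the fingertips stand 8 mm ahead of it and the grasp point (between the pads) lies 11 mm behind it (tcp_to_tips is the distance from the TCP to the fingertips, in m); z points along the fingers, y is the line along which they close (so a half turn about z gives the same grasp; the last joint's range is limited). The gripper opens to 88 mm and grips with 3 to 60 N. Pads are 20 mm wide; open, the fingers measure 115 mm over their backs; the gripper's body (75 mm by 178 mm) begins 61 mm behind the grasp point.
Start: joints at [1.203, 0.091, 1.231, -0, 1.82, -0.057], TCP at [0.183, 0.571, 0.231] pointing down, gripper open.
Joint ranges: [-2.87, 2.87], [-0.86, 2.18], [0.17, 2.46], [-1.51, 4.65], [0.06, 2.69], [-2.65, 2.65]. Speed limits (rad/s): [2.57, 2.57, 3.01, 3.14, 3.14, 3.14].

INTERFACE

Orientations are given as a unit quaternion [w, x, y, z].
In Python, from bench import * gives the robot as it stands. Calls block until the motion is done:
- move_to(position, orientation): joint-space move of the TCP to a pose.
- move_l(position, speed=0.15, orientation=None): straight line of the TCP; orientation=None keeps the orientation; speed is the mean speed in m/s.
- movej(angles): joint-space move.
- gripper_open() and close(): open the fingers fully, or close them until they stop; the grip force is fixed at half the most.
- hold(seconds).
- inverse_kinematics(position, orientation): joint angles nearest the present ones, or None.
- state(): the state.
- get_image(name): name is "scene" or "top"; returns a dict with "frame" (400x640x3 uint8, blue, green, red), "depth" (400x640 float32, m along the optical axis (not along the pixel's ray), 0 where there is no reading), "camera_matrix" (3x3 intrinsics, pixels), "view" (4x4, takes a point from world to camera coordinates). Camera axes: x right, y up, looking along -z (the intrinsics and any distortion apply to the point x, -y, -z); pixel columns grow to the right and rows downward; lengths in m; the calibration is good to about 2 mm. A picture is of the moment at which its call begins.
A pose or a line that the arm cannot do raises IKError and nothing moves.
- job_done(): hands the job in; it is judged then, once.
The state is a dict: "time": time; "joint_pos": joint angles; "dq": joint speeds; "joint_torque": joint torques, N m; "ee_pos": TCP position; "ee_rot": TCP orientation; "ft_force": force on the tool from outside, world axes, zero at the start; "moment": the same for the moment, N m; "finger_gap": finger opening in m; "finger_force": force on a finger pad.
Only numpy, scipy, OpenCV 4.12 (cv2) and the standard library are available. Lean on these libraries where they do the work, as an engineer would, in place of code of your own. Each camera call takes 0.05 s, during which the arm holds its last target. There are 200 camera calls.

TASK

Set the dough sheeter for two-millimetre lasagne sheets: turn the crank on its top clockwise (seen from above) until you feel the rolls just touch, without forcing it so that the sheeter twists on the worktop, then turn it back exactly two full turns counter-clockwise from that point of touch and let go. There is no dial, so count the turns, and leave the things standing round it where they are.

Things in the scene. Friction and masses are not known exactly. Their poses are not given: they have to be found in the camera images.
- mill: Table-top dough sheeter: white base 124 x 196 mm, white gear case on top (74 x 178 mm, top 145 mm up) over two level steel rolls, steel trays before and behind (reaching 103 mm from the middle), white motor housing (104 mm high) on the left end. Origin: centre of the underside; x from front tray to back tray, y along the rolls to the motor, z up. It starts with y to the left, give or take 26 degrees.
- motor_end (a point): Outer upper edge of the motor housing, 150 mm along y from the sheeter's middle, 100 mm up. A single suction cup under the middle of the base holds the sheeter down; if the crank is forced against its stop with more than about 23 N at the knob, the whole sheeter twists round on the worktop (8 mm here is too much).
- crank: Steel crank on the gear case; origin on its turning axis, z up. It turns endlessly and level; clockwise from above lowers the upper roll, 1 mm a turn, counter-clockwise raises it. It is clamped on its screw at any angle, so nothing seen shows where the rolls touch: from the start, closing takes 0.4 to 0.9 turns. The knob's angle is to end within 30 degrees of two turns.
- crank_axis (a point): Point on the crank's upright axis, which runs through the sheeter's middle, at mid-thickness of the arm (15 mm wide), 163.5 mm above the worktop; x points along the arm to the knob. Screw friction is a steady drag of about 2 N at the knob; the crank stays where it is left. Where the rolls touch, it meets a hard stop: the push rises at once with no play.
- knob_centre (a point): Centre of the crank's black upright knob, round, 21 to 22 mm across, 48 mm tall, its axis 55 mm from the crank's axis. The point is 197.5 mm above the worktop; the knob's top is at 217.5, its lower end at 169.5, just over the arm (top 167). The knob spins freely on its pin, so a gripper holding it from above can go round without turning.
- roll_centre (a point): Middle of the upper roll (steel, 36 mm across, 134 mm long), under the gear case. It rises only 1 mm per turn of the crank, too little to be measured well.
- salad_bowl: Round brown paper bowl, 153 mm across, 58 mm high, standing to the left of the sheeter; origin at the centre of its underside, z up. To be left alone.
- salt_shaker: Salt shaker with a grey domed top, 44 mm across, 90 mm high, standing to the right; origin at the centre of its underside, z up. To be left alone.
- small_glass: Small waisted glass, 63 mm across, 88 mm high, standing to the right and farther back; origin at the centre of its underside, z up. To be left alone.

How it is judged:
On the way:
1. the rolls are closed until they touch (z of roll_centre in the frame of mill below 0.0840167 m), for 0.05 s.
At the end, for the whole second after the job is handed in: After the rolls have been closed to touching, they stand open by two turns of the crank (2 mm), within 30 degrees of crank angle (0.083 mm) either way, the crank is let go and at rest, and the sheeter and the things round it stand where they stood (motor end within 8 mm, bystanders within 25 mm) (z of roll_centre in the frame of mill between 0.0859167 and 0.0860833 m and angular speed of crank below 0.3 rad/s).
It fails at once if the sheeter is twisted or shifted on the worktop: its motor end moves more than 8 mm (distance of motor_end from where it was at the start of the episode above 0.008 m).
It fails at once if the bowl is moved more than 25 mm or tipped over (distance of salad_bowl from where it was at the start of the episode above 0.025 m or angle between salad_bowl's own z axis and vertical above 0.35 rad).
It fails at once if the salt shaker is moved more than 25 mm or tipped over (distance of salt_shaker from where it was at the start of the episode above 0.025 m or angle between salt_shaker's own z axis and vertical above 0.35 rad).
It fails at once if the glass is moved more than 25 mm or tipped over (distance of small_glass from where it was at the start of the episode above 0.025 m or angle between small_glass's own z axis and vertical above 0.35 rad).
It also fails if it takes over 72 s, if anything falls off the work surface, if the arm or the gripper's body presses on something with over 40 N, if the wrist force passes 120 N, or if a joint passes its speed limit or range.

## Working session

There is one attempt and no reset: what is moved stays moved. The work goes in short steps, each a Python script; the robot and the scene stay as the last script left them, time stands still between calls to the robot, and variables do not carry over. Pictures are saved under pics/ and viewed, at most 10 in all, crops included, and the job is handed in when it is done.

```bash
mkdir -p pics; ls; cat > h.py <<'E'
from bench import *
import numpy as np, cv2
def pts(im):
    d=im["depth"].astype(float); K=np.array(im["camera_matrix"]); V=np.array(im["view"])
    v,u=np.mgrid[:d.shape[0],:d.shape[1]]
    p=np.stack([(u-K[0,2])/K[0,0]*d,-(v-K[1,2])/K[1,1]*d,-d,np.ones_like(d)],-1)
    w=p@np.linalg.inv(V).T
    w=w[...,:3]; w[d==0]=np.nan
    return w
E
python3 - <<'E'
from h import *
for n in("top","scene"):
    im=get_image(n); cv2.imwrite(f"pics/{n}0.png",im["frame"]); w=pts(im); np.save(n+"0.npy",w)
    print(n,np.linalg.inv(im["view"])[:3].round(3).tolist())
    m=(w[...,2]>.205)&(w[...,2]<.225); print(m.sum())
s=state();print(s)
E
```

```text
pics
top [[0.009, 0.993, -0.121, 0.448], [-1.0, 0.009, -0.004, 0.019], [-0.003, 0.121, 0.993, 1.172]]
4002
scene [[0.805, 0.387, -0.45, -0.054], [-0.593, 0.518, -0.616, -0.77], [-0.005, 0.763, 0.647, 0.988]]
6061
{'time': 0.1, 'joint_pos': array([ 1.20331451e+00,  9.17682183e-02,  1.23174414e+00, -2.20547412e-05,
        1.81983137e+00, -5.66595569e-02]), 'dq': array([-1.88815973e-04, -1.85900791e-03, -2.50894007e-03,  2.95327192e-04,
       -2.89522958e-04, -2.24471019e-05]), 'joint_torque': array([ 1.97398818e-03, -4.47862029e+01, -4.07565880e+01,  6.98875263e-02,
        2.85457954e-02, -1.22084793e-04]), 'ee_pos': array([0.18339712, 0.57101152, 0.22964119]), 'ee_rot': array([-1.73836894e-04,  1.54788903e-01,  9.87947179e-01, -8.58171921e-04]), 'ft_force': array([-0.52172156, -0.05957152,  0.45560284]), 'moment': array([-0.01371959, -0.01684988,  0.04688785]), 'finger_force': 0.0, 'finger_gap': 0.0878006231409472}
```

View pics/top0.png

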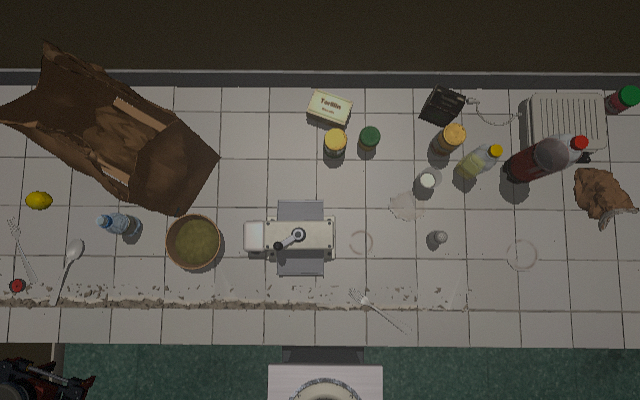

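View pics/scene0.png

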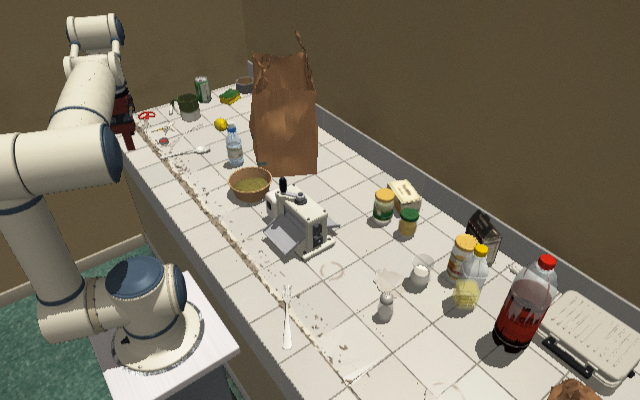

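The top view shows the sheeter around (303,237), with the crank hub at about (299,234) and the dark knob at about (280,245). The bowl is at (195,242), the shaker at (438,237) and the glass at (427,181). In the scene view the knob is at about (283,185).

```bash
python3 - <<'E'
from h import *
w=np.load("top0.npy"); f=cv2.imread("pics/top0.png")
sub=np.zeros(w.shape[:2],bool); sub[190:290,235:345]=1
z=w[...,2]
for lo,hi in((.205,.23),(.155,.178),(.138,.152),(.095,.11)):
    m=sub&(z>lo)&(z<hi); p=w[m]; print(lo,m.sum(),p.mean(0).round(4) if m.any() else'', p.min(0).round(3),p.max(0).round(3))
    if lo==.138:
        r=cv2.minAreaRect(p[:,:2].astype(np.float32)); print(r)
w2=np.load("scene0.npy");s2=np.zeros(w2.shape[:2],bool); s2[165:220,260:335]=1
for lo,hi in((.19,.23),(.205,.23),(.175,.2),(.155,.171),(.138,.152)):
    m=s2&(w2[...,2]>lo)&(w2[...,2]<hi);p=w2[m]
    print('s',lo,m.sum(),p.mean(0).round(4),p.min(0).round(3),p.max(0).round(3))
cv2.imwrite("pics/crop.png",np.hstack([cv2.resize(f[190:290,235:335],(400,400),interpolation=2),cv2.resize(cv2.imread("pics/scene0.png")[160:260,250:350],(400,400),interpolation=2)]))
E
```

```text
0.205 64 [0.4725 0.117  0.2138] [0.463 0.108 0.206] [0.482 0.127 0.22 ]
0.155 184 [0.4951 0.0824 0.1687] [0.471 0.057 0.155] [0.516 0.113 0.178]
0.138 1739 [0.5037 0.0676 0.1443] [ 0.466 -0.016  0.138] [0.538 0.159 0.152]
((0.5024062991142273, 0.0713062584400177), (0.07116678357124329, 0.17565882205963135), 0.4957149028778076)
0.095 623 [0.5001 0.1917 0.1023] [0.461 0.164 0.095] [0.541 0.221 0.109]
s 0.19 74 [0.4678 0.1135 0.2068] [0.46  0.105 0.19 ] [0.48  0.126 0.22 ]
s 0.205 42 [0.4681 0.1143 0.2134] [0.46  0.106 0.205] [0.48  0.126 0.22 ]
s 0.175 59 [0.4735 0.104  0.1856] [0.458 0.065 0.175] [0.506 0.126 0.2  ]
s 0.155 104 [0.4856 0.0862 0.1664] [0.461 0.057 0.155] [0.515 0.125 0.171]
s 0.138 773 [0.4963 0.0565 0.1459] [ 0.46  -0.02   0.138] [0.538 0.161 0.152]
```

View pics/crop.png

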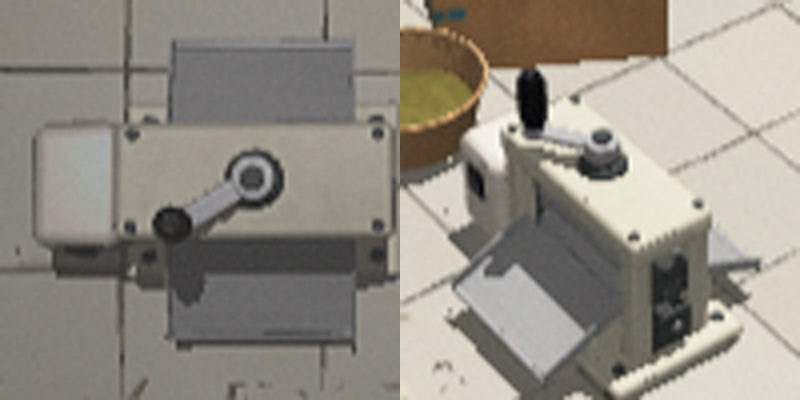

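The crop confirms the hub at about (0.502, 0.071) and the knob at about (0.472, 0.117), 55 mm apart. Next I check hub height and bag clearance, then approach.

```bash
cat >> h.py <<'E'
C0=np.array([.502,.0713]); ZG=.202-.011
def quat(ydir): a=np.radians((ydir+90)/2); return [0,np.cos(a),np.sin(a),0]
E
python3 - <<'E'
from h import *
for n in("top0.npy","scene0.npy"):
    w=np.load(n); r=np.hypot(w[...,0]-C0[0],w[...,1]-C0[1]); m=(r<.02)&(w[...,2]>.15); print("hub z",np.nanmax(w[m][:,2]))
    m=(w[...,2]>.15)&(w[...,1]>.2)&(w[...,1]<.5)&(w[...,0]>.3)&(np.hypot(w[...,0],w[...,1])<.75); p=w[m]
    if len(p): print(len(p),p.min(0),np.hypot(p[:,0],p[:,1]).min())
k=np.array([.4715,.1165]); q=quat(34.5)
print(inverse_kinematics([*k,.28],q), inverse_kinematics([*k,.28],quat(214.5)))
move_l([.24,.41,.30],speed=.25)
move_to([*k,.28],q); print(state()["joint_pos"],state()["time"])
E
```

```text
hub z 0.17799612473905924
1616 [0.5563663  0.35476896 0.1500455 ] 0.6961645317400122
hub z 0.17845283434031234
1358 [0.55247691 0.34818683 0.1500633 ] 0.6918664055859328
[ 1.72169773e-01 -1.99007720e-01  1.42264502e+00 -4.44089210e-16
  1.91795535e+00 -4.29968819e-01] None
[ 1.73973393e-01 -1.98650459e-01  1.42249712e+00  4.43310885e-04
  1.91800812e+00 -4.29817669e-01] 2.3917
```

```bash
python3 - <<'E'
from h import *
k=np.array([.4715,.1165])
move_l([*k,ZG],speed=.1); hold(.2); b=state(); print(b["ft_force"],b["time"]); np.save("bias.npy",b["ft_force"])
close(); hold(.2); s=state(); print(s["finger_gap"],s["finger_force"],s["ft_force"],s["ee_pos"],s["time"])
im=get_image("scene"); cv2.imwrite("pics/g.png",cv2.resize(im["frame"][100:260,180:380],(800,640))[:600])
E
```

```text
[-0.12144585 -0.66831923  0.20262408] 3.6333
0.021455155610920755 29.999913163483143 [ 1.63472895  0.90034013 -0.81881563] [0.47161458 0.11661084 0.19104059] 4.875
```

View pics/g.png

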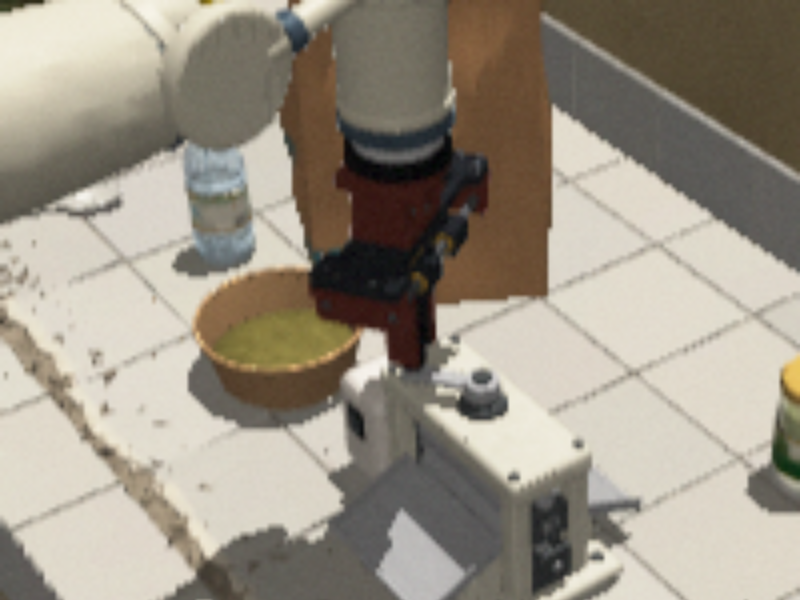

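The knob is gripped (gap 21.5 mm), with the fingers around (410,340). Now a short clockwise run to check forces and timing.

```bash
cat >> h.py <<'E'
Q=quat(34.5)
def ang(C,p): return np.degrees(np.arctan2(p[1]-C[1],p[0]-C[0]))
def meas(C):
    s=state(); p=s["ee_pos"]; a=ang(C,p); t=np.radians(a); f=s["ft_force"]-np.load("bias.npy")
    # resistance against clockwise motion (force on tool along CCW tangent), radial outward
    return a, f[:2]@[-np.sin(t),np.cos(t)], f[:2]@[np.cos(t),np.sin(t)], f[2], s["time"], np.hypot(*(p[:2]-C))
def go(C,a,R=.055,speed=.06):
    t=np.radians(a); move_l([C[0]+R*np.cos(t),C[1]+R*np.sin(t),ZG],speed=speed,orientation=Q)
E
python3 - <<'E'
from h import *
C=C0; a=ang(C,state()["ee_pos"]); print(a)
for i in range(12):
    a-=5; go(C,a); m=meas(C); print(np.round(m,3))
    if m[1]>9 or abs(m[2])>15: break
E
```

```text
123.88578563249303
[ 1.18838e+02  6.96000e-01 -5.67000e-01 -6.23000e-01  5.17500e+00
  5.50000e-02]
[ 1.13527e+02 -1.13200e+00 -1.50200e+00  1.42000e-01  5.42500e+00
  5.50000e-02]
[ 1.08441e+02 -1.27300e+00 -1.25800e+00 -4.86000e-01  5.67500e+00
  5.50000e-02]
[ 1.03443e+02 -7.78000e-01 -9.63000e-01 -1.90000e-01  5.92500e+00
  5.50000e-02]
[ 9.8479e+01 -1.4480e+00 -1.0200e-01  2.1500e-01  6.1750e+00  5.5000e-02]
[ 9.3481e+01 -4.2100e-01  6.5800e-01 -2.3500e-01  6.4250e+00  5.5000e-02]
[ 8.8457e+01 -8.7400e-01  1.2340e+00 -2.1000e-02  6.6750e+00  5.5000e-02]
[ 8.3443e+01 -1.6000e-01  1.8900e+00 -5.4100e-01  6.9250e+00  5.5000e-02]
[ 7.8435e+01 -2.8100e-01  3.2120e+00 -1.5500e-01  7.1750e+00  5.5000e-02]
[ 7.3424e+01 -4.9000e-01  5.6560e+00 -2.2100e-01  7.4250e+00  5.5000e-02]
[ 6.8466e+01 -5.2900e-01  4.8500e+00  3.8100e-01  7.6750e+00  5.5000e-02]
[ 6.3404e+01 -1.4500e-01  6.3680e+00 -3.4200e-01  7.9250e+00  5.6000e-02]
```

```bash
python3 - <<'E'
from h import *
C=C0; a=63.5; R=.055; start=123.9; log=[]; hit=0
while start-a<350:
    a-=5 if start-a<115 else 2
    go(C,a,R); m=meas(C); R=np.clip(R+.00004*m[2],.053,.057); log.append((a,*m,R*1e3))
    if m[1]>5 or abs(m[2])>18: print("hit");break
log=np.array(log); np.save("log.npy",log); np.set_printoptions(suppress=True,precision=2,linewidth=150)
print(log[:-8:6]); print(log[-8:]); hold(.1); print(np.array(meas(C)))
E
```

```text
hit
[[58.5  57.9   1.33  6.22 -0.87  8.18  0.06 55.25]
 [28.5  27.92  0.07  3.31  0.5   9.68  0.06 56.37]
 [ 4.5   4.5   1.37 -2.19  1.09 11.18  0.06 56.14]
 [-7.5  -7.68  1.92  0.46  1.06 12.68  0.06 56.03]]
[[-17.5  -17.7    1.31  -0.93   0.49  13.93   0.06  56.06]
 [-19.5  -19.67   1.82  -1.4    1.04  14.18   0.06  56.  ]
 [-21.5  -21.67   1.84  -0.33   1.19  14.43   0.06  55.99]
 [-23.5  -23.69   1.8   -1.11   0.83  14.68   0.06  55.95]
 [-25.5  -25.72   2.22  -0.94   1.47  14.93   0.06  55.91]
 [-27.5  -27.68   1.95  -1.56   0.59  15.18   0.06  55.85]
 [-29.5  -29.57   2.21  -0.54   0.67  15.43   0.06  55.83]
 [-31.5  -29.79   9.17  -0.38  -0.06  15.68   0.06  55.81]]
[-29.82   7.7    1.01  -0.25  15.78   0.06]
```

A sharp stop at −29.8° (0.43 turns closed). I'll confirm with one slightly firmer push, well under 23 N, then go back two turns, correcting the radius on the way.

```bash
python3 - <<'E'
from h import *
np.set_printoptions(suppress=True,precision=2,linewidth=150)
C=C0; R=.0558; go(C,-32.5,R,.03); hold(.15); t=meas(C); print(np.array(t))
if t[1]<7 or abs(t[0]+29.9)>1: raise SystemExit("not a stop")
touch=-29.75; turned=0; prev=t[0]; log=[]
for d in np.arange(8,721,8):
    go(C,touch+d,R,.08); m=meas(C); turned+=(m[0]-prev+180)%360-180; prev=m[0]
    R=np.clip(R+.00005*m[2],.0525,.0575); log.append((d,turned,*m,R*1e3))
    if abs(m[1])>15 or abs(m[2])>20: print("abort");break
hold(.2); m=meas(C); print(np.array(log)[::6]); print(turned,np.array(m))
E
```

```text
[-29.92  12.01   1.04  -1.33  16.18   0.06]
[[   8.      8.59  -21.32    2.86    0.12    0.95   16.46    0.06   55.81]
 [  56.     57.04   27.12    2.19   -0.41    2.54   17.96    0.06   56.28]
 [ 104.    104.7    74.78    2.04   -3.75    2.04   19.46    0.06   55.6 ]
 [ 152.    152.42  122.5     1.04   -3.59   -0.37   20.96    0.05   54.6 ]
 [ 200.    200.78  170.87    1.91   -1.34   -0.5    22.46    0.05   53.82]
 [ 248.    248.98 -140.94    1.42    0.03   -0.02   23.96    0.05   53.76]
 [ 296.    296.51  -93.4     2.19    4.15   -0.97   25.46    0.05   54.7 ]
 [ 344.    344.7   -45.21    1.79    3.3    -0.36   26.96    0.06   55.78]
 [ 392.    393.06    3.14    3.17    0.74    1.07   28.46    0.06   56.25]
 [ 440.    440.9    50.99    2.35   -1.57    2.01   29.96    0.06   56.02]
 [ 488.    488.45   98.53    1.28   -2.74    1.03   31.46    0.06   55.11]
 [ 536.    536.46  146.54    0.81   -4.21   -0.2    32.96    0.05   54.13]
 [ 584.    584.67 -165.24    1.43   -0.06    0.78   34.46    0.05   53.67]
 [ 632.    632.69 -117.23    1.66    3.43    0.69   35.96    0.05   54.22]
 [ 680.    680.51  -69.41    2.25    3.36    0.09   37.46    0.05   55.12]]
720.8990901320436 [-29.45   3.43   2.29   0.02  38.91   0.06]
```

```bash
python3 - <<'E'
from h import *
gripper_open(); hold(.2); p=state()["ee_pos"]; move_l([p[0],p[1],.30],speed=.1)
move_l([.36,-.12,.32],speed=.2); hold(.2)
im=get_image("top"); w=pts(im); cv2.imwrite("pics/end.png",im["frame"])
m=np.zeros(w.shape[:2],bool); m[190:290,235:345]=1; m&=(w[...,2]>.205)&(w[...,2]<.222)
k=w[m].mean(0); print(k,m.sum(),ang(C0+[.0012,0],k),state()["time"])
w0=np.load("top0.npy")
for W in(w0,w):
    mm=np.zeros(w.shape[:2],bool); mm[190:290,235:280]=1; mm&=(W[...,2]>.095)&(W[...,2]<.109); print(W[mm].mean(0))
E
```

```text
[0.54919223 0.0435274  0.21451585] 59 -31.12585585034132 43.1167
[0.5001402  0.19172532 0.10228533]
[0.49998754 0.1917523  0.10223419]
```

View pics/end.png

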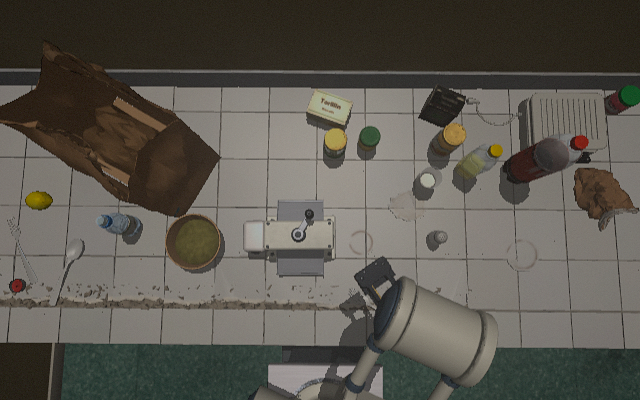

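The knob is now free at about (309,214), at −31° against a touch angle of −29.8°. The sheeter, bowl, shaker and glass are where they were.

```bash
python3 -c "
from bench import *
print(job_done())"
```

```text
the job is handed in; nothing more can be done
None
```

I closed the rolls to the point of touch (0.43 turns, about 12 N at the knob at most), turned the crank back two full turns to within about 1°, let go and handed the job in; the sheeter and the things round it had not visibly moved, but no verdict came back.

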